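Load the wax dispenser and set its flow screw

ROBOT

A 7-joint arm with a two-finger parallel gripper is mounted at the origin on the work surface. World frame = base frame: x ahead of the robot, y to its left, z up, the work surface at z = 0. Lengths are in mm, angles in rad, forces in N, time in s.
With the tool pointing down it reaches from about 350 to 900 mm from the base axis. Payload 8.1 kg.
Tool frame: the origin (TCP) lies at the very end of the fingers, on their centre line; the grasp point (between the pads) lies 19 mm behind it; z points along the fingers, y is the line along which they close (so a half turn about z gives the same grasp; the last joint's range is limited). The gripper opens to 92 mm and grips with 3 to 60 N. Pads are 19 mm wide; open, the fingers measure 130 mm over their backs; the gripper's body (75 mm by 190 mm) begins 47 mm behind the grasp point.
Start: joints at [1.071, 0.434, 0.025, 1.573, -0.012, 1.134, -0.075], TCP at [241.521, -576.462, 226.742] pointing down, gripper open.
Joint ranges: [-2.62, 2.62], [-0.44, 2.09], [-1.27, 1.32], [0.08, 2.57], [-1.32, 4.46], [0.12, 2], [-2.74, 2.74]. Speed limits (rad/s): [2.22, 2.22, 3.01, 3.01, 3.14, 3.14, 3.14].

INTERFACE

Orientations are given as a rotation vector (axis times angle).
In Python, from cell import env gives the robot as it stands. The module is installed in compiled form; this text tells all that it offers.
- The arm moves only by the tool drive_tool, never from a script. Its argument "targets" is a list of rows, each a list of 6 numbers: the shift along the tool's x, y, z in units of 0.1 m (1.0 is 0.1 m), then the turn, a rotation vector about the tool's x, y, z in units of pi rad (1.0 is pi rad). A call has 1 to 12 rows; each row shifts and turns the commanded pose from where the row before left it, along the tool's axes as they then stand; what a row does not reach is not made up. A row lasts 1/8 s, in which the tool goes at most 62.5 mm and 10.7 degrees, less where a joint would pass 70% of its speed; a pose out of reach is approached as far as the arm can. A call with a number of a shift or a turn outside -1 to 1 is refused whole. A call with a gripper value outside its range is refused whole. "gripper" is the gripper's target within -1 to 1 (fully open at 1, half-way at 0, shut at -1), set as the call begins (left out, the last holds). The fingers move at their own pace and stop on an object; the grip force is fixed at half the most. Time passes only in rows, so rows that do not move let the fingers close. It gives the time, the measured TCP pose, the force, the opening and the grip force at its end, in the units of the state.
- env.sense(): the state, without advancing time (a new reading comes with each control period).
- env.camera(name): name is "scene" or "top" or "wrist"; returns a dict with "img" (400x640x3 uint8, red, green, blue), "K" (3x3 intrinsics, pixels), "dist_coeffs" ([k1, k2, p1, p2, k3] as OpenCV has them; the pictures are not rectified), "R" (3x3) and "t" (3): a world point X has camera coordinates R X + t; the wrist camera has in their place "hand_eye" (4x4, takes a point from camera to tool coordinates, whose origin is the TCP and whose axes are the flange's). Camera axes: x right, y down, z forward; pixel columns grow to the right and rows downward; lengths in mm; the calibration is good to about 2 mm. A picture is of the moment at which its call begins: read the wrist's pose just before it. There is no depth.
- env.sign_off(): hands the job in; it is judged then, once.
Trained networks look in the newest picture that a camera, given by its name, has taken for a name from the list of things; names that differ only in an ending like _2 or _b are one class to them, and where a whole thing is asked for, a point or a joint stands for the part that bears it (a point fixed in the world has none). Each returns a list of dicts, best first, with "score" (0 to 1); they miss things now and then, are a little off and sometimes report something else, mostly with a low value. They report only what shows in the picture. A call takes as long as a camera call. They do not tell look-alikes from the thing itself.
- env.regions_of(camera, target): "region" (400x640 bool, what is visible of it) and "bbox" ([centre column, centre row, width, height] in pixels, round what is visible of it).
The state is a dict: "time_s": time; "qpos": joint angles; "qvel": joint speeds; "joint_efforts": joint torques, N m; "eef_pos": TCP position; "eef_rot": TCP orientation; "ft_force": force on the tool from outside, world axes, zero at the start; "ft_torque": the same for the moment, N m; "width": finger opening in mm; "grip_force": force on a finger pad.
Only numpy, scipy, OpenCV 4.12 (cv2) and the standard library are available. Lean on these libraries where they do the work, as an engineer would, in place of code of your own. Each camera call takes 0.05 s, during which the arm holds its last target. There are 200 camera calls.

TASK

Get the wax dispenser ready: put both wax blocks into its open steel tank and let go of them. Then turn the dispenser's thumbscrew clockwise (seen from above) until it seats, back it off a quarter turn, and finish while still holding the thumbscrew there in the gripper. Leave the other things on the bench where they are.

Things in the scene. Friction and masses are not known exactly. Their poses are not given: they have to be found in the camera images.
- dispenser: Wax dispenser fixed to the bench: grey base plate 170 x 250 mm, 22 mm high, carrying an open-topped steel tank on its +y half and a white valve block (80 x 70 mm, top 100 mm above the bench) on its -y half. Origin: centre of the underside, on the bench. Its x axis points away from the front, where the small nozzle is; y towards the tank; z up. It may stand turned up to 0.35 rad.
- tank_floor (a point): Centre of the tank's inner floor, 26 mm above the bench; axes as the dispenser's. The inside is 150 mm along x and 105 mm along y, walls 4 mm thick, the rim 61 mm above this point (87 mm above the bench).
- wing (a point): The thumbscrew's flat upright steel wing, on a vertical axis on top of the valve block: 38 mm long along its x, 10 mm thick along its y (pinch it across this from above), 28 mm high. This point: on the screw axis at the wing's foot, 114 mm above the bench (14 mm above the valve block, with a 24 mm round collar between); the wing's top is 142 mm above the bench. It turns with the screw and does not rise or sink.
- flow_screw (a joint): Angle of the thumbscrew, rad: 0 is seated (a hard stop, clockwise seen from above); it grows as the screw is backed off anticlockwise, stop at 3.3. At 0 the wing's x axis is along the dispenser's x axis. It turns with a friction of 0.05 N m and stays where it is left. It starts between 0.8 and 2.4.
- wax_a: Off-white solid wax block lying flat on the bench, 60 (x) x 32 (y) x 26 (z) mm, 35 to 65 g. Origin: centre of the underside.
- wax_b: The second wax block, the same as the first.
- cassette_a: Bystander: flat white tissue cassette 40 x 28 x 7 mm, between the wax blocks. Origin: centre of the underside.
- cassette_b: Bystander: another such cassette, in front of the dispenser.
- mould: Bystander: small steel base mould, an open tray 55 x 36 x 14 mm. Origin: centre of the underside.
- specimen_jar: Bystander: amber jar 60 mm across, 75 mm high. Origin: centre of the underside.
- beaker: Bystander: glass beaker 70 mm across, 90 mm high. Origin: centre of the underside.
- brush: Bystander: a small brush lying on the bench. Origin: centre of the underside.
- forceps: Bystander: steel forceps 110 mm long lying on the bench. Origin: centre of the underside.
Things that resemble listed ones, but are neither listed nor needed, are in the scene too. Leave any orange look-alike of the wax_b alone.

How it is judged (in metres and radians):
On the way, in this order (a step that is already met when the one before it is completed fails the run):
1. both wax blocks are in the tank and let go of (x of wax_a in the frame of tank_floor between -0.075 and 0.075 m and y of wax_a in the frame of tank_floor between -0.0525 and 0.0525 m and z of wax_a in the frame of tank_floor between -0.01 and 0.05 m and x of wax_b in the frame of tank_floor between -0.075 and 0.075 m and y of wax_b in the frame of tank_floor between -0.0525 and 0.0525 m and z of wax_b in the frame of tank_floor between -0.01 and 0.05 m and contact force between the fingers and wax_a below 0.1 N and contact force between the fingers and wax_b below 0.1 N), for 0.2 s.
2. the thumbscrew is turned clockwise until it seats (value of joint flow_screw below 0.07 rad), for 0.1 s.
3. the thumbscrew is backed off a quarter turn, held in the fingers (value of joint flow_screw between 1.351 and 1.791 rad and contact force between the fingers and flow_screw above 1 N), for 0.2 s.
At the end, for the whole second after the job is handed in: Both wax blocks rest inside the tank, below its rim (origins within the inside of the tank and less than 50 mm above its floor); the thumbscrew stands 1.571 +/- 0.22 rad from its seat, at rest, with the fingers gripping its wing (contact over 1 N) (all of step 3 and x of wax_a in the frame of tank_floor between -0.075 and 0.075 m and y of wax_a in the frame of tank_floor between -0.0525 and 0.0525 m and z of wax_a in the frame of tank_floor between -0.01 and 0.05 m and x of wax_b in the frame of tank_floor between -0.075 and 0.075 m and y of wax_b in the frame of tank_floor between -0.0525 and 0.0525 m and z of wax_b in the frame of tank_floor between -0.01 and 0.05 m and velocity of joint flow_screw between -0.1 and 0.1 rad/s and linear speed of each of wax_a, wax_b below 0.03 m/s); the arm keeps its last pose, push and grip.
It fails at once if a bystander is pushed more than 40 mm from its place (distance of any of cassette_a, cassette_b, mould, specimen_jar, beaker, brush, forceps from where it was at the start of the episode above 0.04 m).
It also fails if it takes over 72 s, if anything falls off the work surface, if the arm or the gripper's body presses on something with over 40 N, if the wrist force passes 120 N, or if a joint passes its speed limit or range.

## Working session

There is one attempt and no reset: what is moved stays moved. The work goes in short steps, Python scripts to look and compute and a tool call to move; the robot and the scene stay as the last step left them, time stands still between calls to the robot, and variables do not carry over. Pictures are saved under pics/ and viewed, at most 10 in all, crops included, and the job is handed in when it is done.

Besides the shell and the picture viewer there is one more tool, called after "Request:" by a JSON object that holds its "api" and its "payload", one argument or row to a line. drive_tool: Moves the arm, as the interface text tells. Its arguments: {"type":"object","properties":{"targets":{"type":"array"},"gripper":{"type":"number"}},"required":["targets"]}

```bash
mkdir -p pics; cat > h.py <<'E'
from cell import env
import numpy as np, cv2
from scipy.spatial.transform import Rotation as Ro
def ray(c,px):
    u=cv2.undistortPoints(np.array([[px]],float),c['K'],np.array(c['dist_coeffs']))[0,0]
    d=np.array([u[0],u[1],1.])
    if 'hand_eye' in c:
        H=np.array(c['hand_eye']);s=c['s'];R=Ro.from_rotvec(s['eef_rot']).as_matrix()
        return R@H[:3,3]+np.array(s['eef_pos']),R@H[:3,:3]@d
    R=np.array(c['R']);return -R.T@np.array(c['t']),R.T@d
def cam(n):
    s=env.sense();c=env.camera(n);c['s']=s;c['K']=np.array(c['K'],float);return c
def at(c,px,z):
    o,d=ray(c,px);return o+d*(z-o[2])/d[2]
def save(c,f,box=None,k=1):
    im=c['img'][:,:,::-1]
    if box: im=im[box[1]:box[3],box[0]:box[2]]
    cv2.imwrite('pics/'+f,cv2.resize(im,None,fx=k,fy=k,interpolation=cv2.INTER_CUBIC))
def poly(c,m,z):
    cs=max(cv2.findContours(m.astype(np.uint8),0,cv2.CHAIN_APPROX_NONE)[0],key=cv2.contourArea)[:,0]
    P=np.array([at(c,p,z)[:2] for p in cs]);return cv2.minAreaRect(P.astype(np.float32))
E
cat > a.py <<'E'
from h import *
s=env.sense();print(s['time_s'],s['eef_pos'],s['eef_rot'],s['width'])
for n in ['top','scene']:
    c=cam(n);save(c,n+'.png')
    for t in ['wax_a','wing','dispenser','cassette_a','specimen_jar','beaker','mould','brush','forceps']:
        for r in env.regions_of(n,t):
            if r['score']>.3: print(n,t,round(r['score'],2),np.round(r['bbox']),np.round(at(c,r['bbox'][:2],20)), poly(c,r['region'],26) if t=='wax_a' else '',c['img'][r['region']].mean(0).round())
E
python3 a.py
```

```text
0.0 [ 241.27838465 -575.99117543  225.94103339] [-3.07850684e+00 -6.18808335e-01  7.09805352e-04] 91.38012881588908
top wax_a 0.84 [465. 188.  21.  22.] [ 593. -414.   20.] ((595.3992919921875, -411.3339538574219), (57.12111282348633, 38.034969329833984), 33.760780334472656) [152.  86.  34.]
top wax_a 0.82 [456. 230.  15.  22.] [ 482. -386.   20.] ((479.7783203125, -382.8984069824219), (36.0653076171875, 60.27412796020508), 87.75587463378906) [152.  87.  35.]
top wax_a 0.6 [428. 202.  19.  22.] [ 553. -317.   20.] ((556.629150390625, -316.978271484375), (29.841480255126953, 61.92350769042969), 80.25975036621094) [152. 143. 113.]
top wax_a 0.55 [360. 236.  24.  18.] [ 463. -140.   20.] ((459.1236572265625, -135.45347595214844), (61.20650863647461, 34.63615798950195), 68.75733184814453) [152. 145. 116.]
top wax_a 0.33 [300. 270.  10.  15.] [374.  13.  20.] ((373.10284423828125, 17.72427749633789), (34.817813873291016, 22.642805099487305), 1.0048341751098633) [140. 145. 141.]
top wing 0.47 [277. 197.  14.  11.] [561.  74.  20.]  [ 95. 100.  99.]
top dispenser 0.63 [254. 201. 104.  75.] 
[... 1246 characters left out ...]
79. 80.]
scene dispenser 0.74 [361. 260. 124. 117.] [546. 139.  20.]  [85. 85. 86.]
scene cassette_a 0.47 [298. 173.  12.   6.] [ 501. -213.   20.]  [120. 117. 116.]
scene specimen_jar 0.69 [264. 162.  24.  17.] [ 557. -314.   20.]  [128. 114.  85.]
scene specimen_jar 0.59 [249. 213.  22.  32.] [ 691. -147.   20.]  [109.  96.  85.]
scene beaker 0.86 [203. 156.  24.  36.] [ 695. -442.   20.]  [109. 110. 111.]
scene mould 0.81 [361. 177.  20.  18.] [363. -96.  20.]  [89. 89. 90.]
scene brush 0.73 [230. 194.  16.  53.] [ 700. -241.   20.]  [92. 86. 81.]
scene brush 0.35 [467. 325.  16.  57.] [472. 386.  20.]  [95. 95. 96.]
scene forceps 0.91 [468. 325.  15.  57.] [471. 388.  20.]  [94. 94. 95.]
```

```bash
cat > b.py <<'E'
import cv2
i=cv2.imread('pics/top.png');cv2.imwrite('pics/top2.png',cv2.resize(i[110:310,130:500],None,fx=2.1,fy=2.1,interpolation=cv2.INTER_CUBIC))
E
python3 b.py
```

```text
(no output)
```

View pics/top2.png

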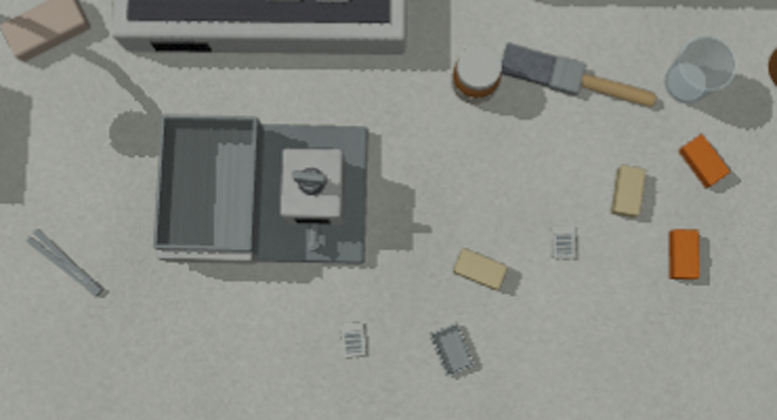

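The view shows off-white blocks at full-image px (429,201) and (359,238), and orange look-alikes at (465,187) and (456,231). The off-white pair on either side of the cassette (399,226) fits the description. The dispenser tank is at about (229,200), the wing at (277,197). I'll confirm the blocks with wrist crops.

```bash
cat >> h.py <<'E'
def go(x,y,z,yaw=None):
    "needed shift in tool units (current axes) and turn about tool z; yaw = world angle of tool y line"
    s=env.sense();R=Ro.from_rotvec(s['eef_rot']).as_matrix()
    d=R.T@(np.array([x,y,z])-s['eef_pos'])/100
    cur=np.arctan2(R[1,1],R[0,1]); out=''
    if yaw is not None:
        e=(yaw-cur+np.pi/2)%np.pi-np.pi/2; out=f'turn tool z {-e/np.pi:.3f} pi'
    print('q',np.round(s['qpos'],2),'pos',np.round(s['eef_pos'],1),'yaw',round(cur,3),'tilt',np.round(R[:,2],3),'shift',np.round(d,3),out,'t',round(s['time_s'],2))
E
cat > c.py <<'E'
from h import *
c=cam('top')
f=lambda x,y:(130+x/2.1,110+y/2.1)
for n,p,z in [('tankTL',(163,117),87),('TR',(259,119),87),('BR',(252,250),87),('BL',(155,248),87),('plTR',(367,127),22),('plBR',(364,263),22),('v',(282,149),100),('v',(342,149),100),('v',(341,219),100),('v',(281,219),100),('w',(293,177),142),('w',(327,180),142)]:
    print(n,np.round(at(c,f(*p),z)))
w=cam('wrist');print(np.round(w['hand_eye'],2))
go(520,-230,226)
E
python3 c.py
```

```text
tankTL [627. 243.  87.]
TR [626. 129.  87.]
BR [471. 132.  87.]
BL [472. 244.  87.]
plTR [632.   4.  22.]
plBR [463.   5.  22.]
v [588. 100. 100.]
v [589.  30. 100.]
v [507.  30. 100.]
v [506.  98. 100.]
w [548.  81. 142.]
w [545.  44. 142.]
[[-0.0000e+00 -9.7000e-01 -2.5000e-01  6.7010e+01]
 [ 1.0000e+00 -0.0000e+00  0.0000e+00  7.0000e-02]
 [-0.0000e+00 -2.5000e-01  9.7000e-01 -1.5872e+02]
 [ 0.0000e+00  0.0000e+00  0.0000e+00  1.0000e+00]]
q [ 1.07  0.43  0.02  1.57 -0.01  1.13 -0.08] pos [ 241.5 -576.5  226.7] yaw -1.174 tilt [-0. -0. -1.] shift [ 3.907 -2.119  0.007]  t 1.1
```

Request:
{"api": "drive_tool", "payload": {
  "targets": [
    [0.33,-0.18,0,0,0,0],
    [0.33,-0.18,0,0,0,0],
    [0.33,-0.18,0,0,0,0],
    [0.33,-0.18,0,0,0,0],
    [0.33,-0.18,0,0,0,0],
    [0.33,-0.18,0,0,0,0],
    [0.33,-0.18,0,0,0,0],
    [0.33,-0.18,0,0,0,0],
    [0.33,-0.18,0,0,0,0],
    [0.33,-0.18,0,0,0,0],
    [0.33,-0.18,0,0,0,0],
    [0.33,-0.18,0,0,0,0]
  ],
  "gripper": 1
}}

```text
time_s: 2.6
eef_pos: [524.0, -223.3, 226.9]
eef_rot: [3.08, 0.619, 0.0]
ft_force: [0.5, 0.1, 0.3]
width: 91.1
grip_force: 0.0
```

```bash
cat > d.py <<'E'
from h import *
import sys
f=sys.argv[1]
c=cam('wrist');save(c,f)
for r in env.regions_of('wrist','wax_a'):
    if r['score']>.3:
        (p,wh,a)=poly(c,r['region'],26)
        print(round(r['score'],2),np.round(r['bbox']),np.round(p),np.round(wh),round(a,1),c['img'][r['region']].mean(0).round())
go(559,-317,226,-1.57)
E
python3 d.py w1.png
```

```text
0.68 [226. 197.  56.  52.] [ 460. -136.] [60. 39.] 68.8 [116. 109.  88.]
0.64 [492. 183.  42.  58.] [ 594. -410.] [65. 42.] 34.5 [120.  71.  46.]
q [ 0.41  0.35 -0.14  1.7   0.05  1.09 -0.92] pos [ 526.1 -219.4  226.8] yaw -1.168 tilt [ 0.002  0.002 -1.   ] shift [-0.08   1.026  0.006] turn tool z 0.128 pi t 2.7
```

View pics/w1.png

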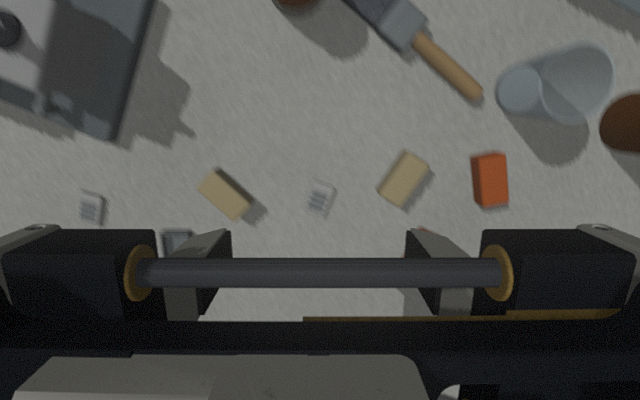

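The wrist picture shows the off-white blocks at (225,195) and (404,180), with the cassette between them at (319,196). The orange look-alike is at (490,180). I'll fit the off-white blocks by colour.

```bash
cat > e.py <<'E'
from h import *
import sys
c=cam('wrist')
def fit(w,crop=None):
    im=c['img'].astype(int);hsv=cv2.cvtColor(c['img'],cv2.COLOR_RGB2HSV)
    m=((im[:,:,0]-im[:,:,2]>22)&(hsv[:,:,1]<120)&(im[:,:,0]>105)).astype(np.uint8)
    n,l,st,ce=cv2.connectedComponentsWithStats(m)
    for i in range(1,n):
        if st[i,4]>300:
            for z in(13,26):
                p,wh,a=poly(c,l==i,z);print(np.round(ce[i]),st[i,4],z,np.round(p,1),np.round(wh,1),round(a,1))
fit(0)
save(c,'w2.png',(170,130,470,260),2.6)
E
python3 e.py
```

```text
[454.  74.] 1012 13 [ 686.3 -312.9] [96.1 14.7] 72.9
[454.  74.] 1012 26 [ 682.9 -308.7] [92.8 14.2] 72.9
[408. 186.] 1336 13 [ 553.5 -323.2] [32.4 60.3] 80.3
[408. 186.] 1336 26 [ 554.7 -318.7] [31.2 58.2] 80.3
[227. 201.] 1221 13 [ 451.7 -132.1] [59.4 31. ] 67.8
[227. 201.] 1221 26 [ 456.5 -134.3] [57.3 29.9] 67.8
```

View pics/w2.png

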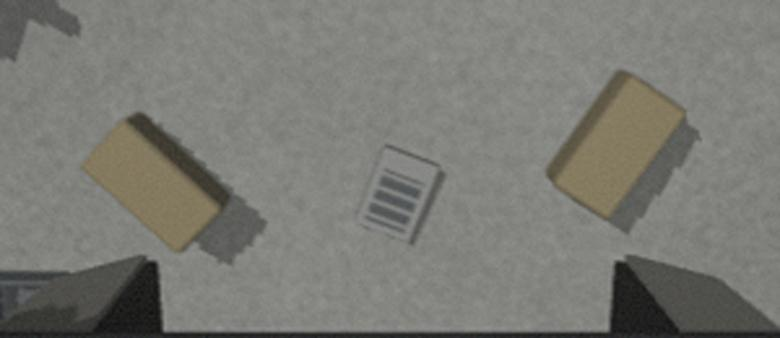

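The crop confirms both off-white blocks. Their centres are about (555,-318.5) with short axis at 80°, and (457,-134.5) with short axis at 158°.

```bash
python3 -c "
from h import *
go(555,-318.5,120,-1.74)"
```

```text
q [ 0.41  0.35 -0.14  1.7   0.05  1.09 -0.91] pos [ 524.6 -222.   226.7] yaw -1.17 tilt [ 0.     0.001 -1.   ] shift [-0.097  1.008  1.066] turn tool z 0.181 pi t 2.75
```

Request:
{"api": "drive_tool", "payload": {
  "targets": [
    [-0.025,0.25,0.27,0,0,0],
    [-0.025,0.25,0.27,0,0,0],
    [-0.025,0.25,0.27,0,0,0],
    [-0.025,0.25,0.27,0,0,0],
    [0,0,0,0,0,0.045],
    [0,0,0,0,0,0.045],
    [0,0,0,0,0,0.045],
    [0,0,0,0,0,0.045],
    [0,0,0,0,0,0],
    [0,0,0,0,0,0]
  ]
}}

```text
time_s: 4.0
eef_pos: [552.2, -321.0, 118.7]
eef_rot: [3.13, -0.261, -0.0]
ft_force: [0.1, 0.1, -0.6]
width: 91.7
grip_force: 0.0
```

```bash
python3 e.py; python3 -c "
from h import *
go(555,-318.5,4,-1.74)"
```

```text
[274.  27.] 2262 13 [ 687.  -309.3] [97.8 14.6] 73.1
[274.  27.] 2262 26 [ 683.6 -310.5] [93.  13.9] 73.1
[314. 196.] 2587 13 [ 551.8 -317.8] [31.5 61.4] 80.4
[314. 196.] 2587 26 [ 555.1 -318.5] [30.  58.4] 80.4
q [ 0.42  0.56  0.04  1.66 -0.03  0.93 -1.27] pos [ 552.4 -320.8  118.7] yaw -1.738 tilt [-0. -0. -1.] shift [ 0.022 -0.027  1.147] turn tool z 0.001 pi t 4.05
```

Request:
{"api": "drive_tool", "payload": {
  "targets": [
    [0.005,-0.005,0.28,0,0,0],
    [0.005,-0.005,0.28,0,0,0],
    [0.005,-0.005,0.28,0,0,0],
    [0.005,-0.005,0.2,0,0,0],
    [0,0,0.1,0,0,0],
    [0,0,0,0,0,0],
    [0,0,0,0,0,0]
  ]
}}

```text
time_s: 4.92
eef_pos: [555.6, -319.1, 5.7]
eef_rot: [3.13, -0.265, 0.002]
ft_force: [0.6, -0.3, 0.1]
width: 91.7
grip_force: 0.0
```

Request:
{"api": "drive_tool", "payload": {
  "targets": [
    [0,0,0,0,0,0],
    [0,0,0,0,0,0],
    [0,0,0,0,0,0],
    [0,0,0,0,0,0],
    [0,0,0,0,0,0],
    [0,0,0,0,0,0]
  ],
  "gripper": -1
}}

```text
time_s: 5.68
eef_pos: [555.0, -318.7, 4.7]
eef_rot: [-3.13, 0.265, 0.0]
ft_force: [-0.3, -0.0, 0.0]
width: 36.4
grip_force: 0.0
```

Request:
{"api": "drive_tool", "payload": {
  "targets": [
    [0,0,-0.2,0,0,0],
    [0,0,-0.4,0,0,0],
    [0,0,-0.4,0,0,0],
    [0,0,-0.4,0,0,0],
    [0,0,-0.3,0,0,0],
    [0,0,0,0,0,0]
  ]
}}

```text
time_s: 6.42
eef_pos: [556.6, -319.6, 179.0]
eef_rot: [3.128, -0.265, 0.009]
ft_force: [0.6, 0.7, -0.9]
width: 31.8
grip_force: 30.0
```

```bash
python3 -c "
from h import *
go(583,187,170,0)"
```

```text
q [ 0.41  0.5   0.05  1.6  -0.03  1.04 -1.28] pos [ 556.6 -319.6  179. ] yaw -1.74 tilt [ 0.006 -0.003 -1.   ] shift [-0.592 -5.038  0.077] turn tool z 0.446 pi t 6.42
```

Request:
{"api": "drive_tool", "payload": {
  "targets": [
    [-0.05,-0.42,0,0,0,0],
    [-0.05,-0.42,0,0,0,0],
    [-0.05,-0.42,0,0,0,0],
    [-0.05,-0.42,0,0,0,0],
    [-0.05,-0.42,0,0,0,0],
    [-0.05,-0.42,0,0,0,0],
    [-0.05,-0.42,0,0,0,0],
    [-0.05,-0.42,0,0,0,0],
    [-0.05,-0.42,0,0,0,0],
    [-0.05,-0.42,0,0,0,0],
    [-0.05,-0.42,0,0,0,0],
    [-0.05,-0.42,0,0,0,0]
  ]
}}

```text
time_s: 7.92
eef_pos: [580.0, 189.3, 174.5]
eef_rot: [3.13, -0.265, -0.001]
ft_force: [0.3, 0.4, -0.5]
width: 31.7
grip_force: 30.0
```

Request:
{"api": "drive_tool", "payload": {
  "targets": [
    [0,0,0,0,0,-0.055],
    [0,0,0,0,0,-0.055],
    [0,0,0,0,0,-0.055],
    [0,0,0,0,0,-0.055],
    [0,0,0,0,0,-0.055],
    [0,0,0,0,0,-0.055],
    [0,0,0,0,0,-0.055],
    [0,0,0,0,0,-0.055],
    [0,0,0,0,0,-0.055],
    [0,0,0,0,0,-0.055],
    [0,0,0,0,0,0]
  ]
}}

```text
time_s: 9.3
eef_pos: [580.1, 187.8, 174.4]
eef_rot: [-2.235, -2.207, 0.001]
ft_force: [0.2, -0.1, -0.5]
width: 31.2
grip_force: 30.0
```

```bash
python3 -c "
from h import *
go(583,187,46,0);print(env.sense()['width'],env.sense()['grip_force']);save(cam('wrist'),'w3.png')"
```

```text
q [-0.08  0.51 -0.47  1.65  0.26  1.05 -0.64] pos [580.1 187.8 174.4] yaw -0.013 tilt [-0.001 -0.    -1.   ] shift [-0.007  0.03   1.284] turn tool z -0.004 pi t 9.3
31.180378563121568 29.99841660261154
```

View pics/w3.png

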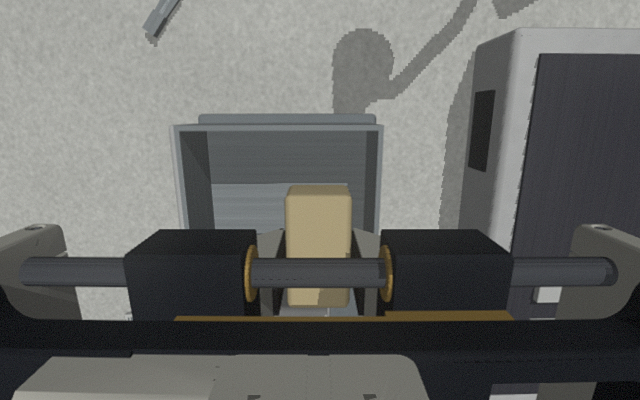

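The held block is at about (318,245), inside the tank outline. The tank's far (+y) rim runs from (176,127) to (382,126).

```bash
python3 -c "
from h import *
c=cam('wrist')
for p in [(176,127),(382,126)]: print(at(c,p,87).round())
for p in [(287,187),(350,187)]:
  for z in (185,192,197): print(z,at(c,p,z).round())"
```

```text
[473. 248.  87.]
[628. 246.  87.]
185 [565. 222. 185.]
192 [566. 224. 192.]
197 [566. 225. 197.]
185 [595. 222. 185.]
192 [594. 224. 192.]
197 [594. 225. 197.]
```

Request:
{"api": "drive_tool", "payload": {
  "targets": [
    [0,0,0.35,0,0,0],
    [0,0,0.35,0,0,0],
    [0,0,0.35,0,0,0],
    [0,0,0.17,0,0,0],
    [0,0,0.06,0,0,0],
    [0,0,0,0,0,0]
  ]
}}

```text
time_s: 10.15
eef_pos: [581.0, 188.5, 47.3]
eef_rot: [2.235, 2.208, 0.001]
ft_force: [-0.7, -0.4, -0.3]
width: 31.6
grip_force: 30.0
```

Request:
{"api": "drive_tool", "payload": {
  "targets": [
    [0,0,0,0,0,0],
    [0,0,0,0,0,0],
    [0,0,0,0,0,0]
  ],
  "gripper": -0.06
}}

```text
time_s: 10.52
eef_pos: [580.8, 188.3, 47.3]
eef_rot: [2.234, 2.208, 0.001]
ft_force: [-0.5, -0.1, -0.6]
width: 43.0
grip_force: 0.0
```

Request:
{"api": "drive_tool", "payload": {
  "targets": [
    [0,0,-0.3,0,0,0],
    [0,0,-0.4,0,0,0],
    [0,0,-0.4,0,0,0],
    [0,0,-0.3,0,0,0],
    [0,0,0,0,0,0]
  ]
}}

```text
time_s: 11.15
eef_pos: [581.9, 189.0, 189.6]
eef_rot: [2.233, 2.207, 0.007]
ft_force: [-0.4, 0.1, -0.6]
width: 43.3
grip_force: 0.0
```

```bash
python3 -c "
from h import *
save(cam('wrist'),'w4.png');go(457,-134.5,180,-0.387)"
```

```text
q [-0.07  0.49 -0.48  1.63  0.25  1.08 -0.63] pos [581.1 188.4 187.8] yaw -0.012 tilt [ 0.002  0.001 -1.   ] shift [-3.244 -1.202  0.074] turn tool z 0.119 pi t 11.2
```

View pics/w4.png

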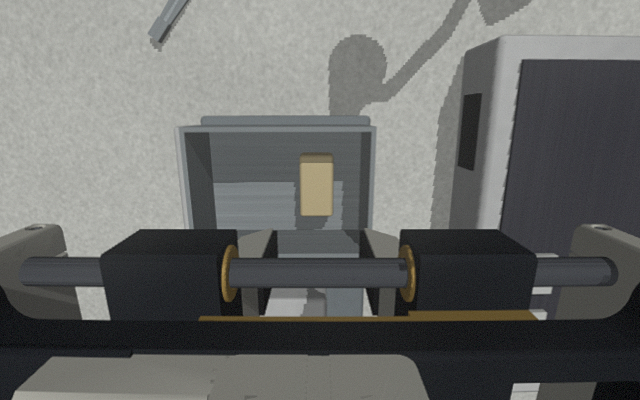

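The first block lies flat in the tank at about (316,185). Next is the second block.

Request:
{"api": "drive_tool", "payload": {
  "targets": [
    [-0.325,-0.12,0,0,0,0],
    [-0.325,-0.12,0,0,0,0],
    [-0.325,-0.12,0,0,0,0],
    [-0.325,-0.12,0,0,0,0],
    [-0.325,-0.12,0,0,0,0],
    [-0.325,-0.12,0,0,0,0],
    [-0.325,-0.12,0,0,0,0],
    [-0.325,-0.12,0,0,0,0],
    [-0.325,-0.12,0,0,0,0],
    [-0.325,-0.12,0,0,0,0]
  ],
  "gripper": 1
}}

```text
time_s: 12.45
eef_pos: [455.4, -136.4, 185.7]
eef_rot: [-2.233, -2.207, 0.002]
ft_force: [-0.9, -0.9, 0.2]
width: 91.7
grip_force: 0.0
```

Request:
{"api": "drive_tool", "payload": {
  "targets": [
    [0,0,0.25,0,0,0.04],
    [0,0,0.25,0,0,0.04],
    [0,0,0.2,0,0,0.039],
    [0,0,0,0,0,0],
    [0,0,0,0,0,0]
  ]
}}

```text
time_s: 13.08
eef_pos: [456.8, -135.2, 116.9]
eef_rot: [-2.603, -1.758, 0.0]
ft_force: [0.9, -0.6, 0.4]
width: 92.1
grip_force: 0.0
```

```bash
python3 e.py; python3 -c "
from h import *
go(457,-134.5,4,-0.387)"
```

```text
[318. 197.] 2576 13 [ 455.  -136.4] [60.4 31.7] 67.7
[318. 197.] 2576 26 [ 456.3 -133.2] [57.4 30.1] 67.7
q [ 0.45  0.36 -0.34  2.04  0.17  0.78 -0.38] pos [ 457.  -135.3  117.2] yaw -0.383 tilt [ 0.001 -0.    -1.   ] shift [ 0.007 -0.004  1.132] turn tool z 0.001 pi t 13.12
```

Request:
{"api": "drive_tool", "payload": {
  "targets": [
    [0,0,0.28,0,0,0],
    [0,0,0.28,0,0,0],
    [0,0,0.28,0,0,0],
    [0,0,0.2,0,0,0],
    [0,0,0.09,0,0,0],
    [0,0,0,0,0,0]
  ],
  "gripper": 0.3
}}

```text
time_s: 13.88
eef_pos: [456.9, -135.4, 3.9]
eef_rot: [2.605, 1.756, 0.0]
ft_force: [-0.8, 0.2, 0.1]
width: 59.6
grip_force: 0.0
```

Request:
{"api": "drive_tool", "payload": {
  "targets": [
    [0,0,0,0,0,0],
    [0,0,0,0,0,0],
    [0,0,0,0,0,0],
    [0,0,0,0,0,0],
    [0,0,0,0,0,0],
    [0,0,0,0,0,0],
    [0,0,0,0,0,0]
  ],
  "gripper": -1
}}

```text
time_s: 14.75
eef_pos: [457.0, -135.5, 4.1]
eef_rot: [2.605, 1.754, 0.0]
ft_force: [-0.2, 0.3, 6.1]
width: 31.9
grip_force: 30.0
```

Request:
{"api": "drive_tool", "payload": {
  "targets": [
    [0,0,-0.2,0,0,0],
    [0,0,-0.4,0,0,0],
    [0,0,-0.4,0,0,0],
    [0,0,-0.4,0,0,0],
    [0,0,-0.4,0,0,0],
    [0,0,0,0,0,-0.04],
    [0,0,0,0,0,-0.04],
    [0,0,0,0,0,-0.04],
    [0,0,0,0,0,0]
  ]
}}

```text
time_s: 15.88
eef_pos: [456.5, -135.4, 183.6]
eef_rot: [-2.232, -2.211, 0.0]
ft_force: [-0.2, -0.0, -0.5]
width: 31.7
grip_force: 30.0
```

```bash
python3 -c "
from h import *
go(512,189,185,0)"
```

```text
q [ 0.54  0.28 -0.44  1.95  0.14  0.94  0.02] pos [ 456.5 -135.4  183.6] yaw -0.009 tilt [-0.  0. -1.] shift [ 3.249  0.525 -0.014] turn tool z -0.003 pi t 15.88
```

Request:
{"api": "drive_tool", "payload": {
  "targets": [
    [0.325,0.06,0,0,0,0],
    [0.325,0.06,0,0,0,0],
    [0.325,0.06,0,0,0,0],
    [0.325,0.06,0,0,0,0],
    [0.325,0.06,0,0,0,0],
    [0.325,0.06,0,0,0,0],
    [0.325,0.06,0,0,0,0],
    [0.325,0.06,0,0,0,0],
    [0.325,0.06,0,0,0,0],
    [0.325,0.06,0,0,0,0],
    [0,0,0,0,0,0]
  ]
}}

```text
time_s: 17.25
eef_pos: [519.2, 192.3, 183.6]
eef_rot: [-2.229, -2.212, -0.002]
ft_force: [0.3, 0.0, -1.5]
width: 31.7
grip_force: 30.0
```

```bash
python3 -c "
from h import *
go(519,189,38,0)"
```

```text
q [-0.06  0.42 -0.53  1.77  0.24  1.02 -0.69] pos [519.2 192.3 183.6] yaw -0.007 tilt [-0.     0.002 -1.   ] shift [-3.500e-02 -1.000e-03  1.456e+00] turn tool z -0.002 pi t 17.25
```

Request:
{"api": "drive_tool", "payload": {
  "targets": [
    [-0.03,0,0.35,0,0,0],
    [0,0,0.35,0,0,0],
    [0,0,0.35,0,0,0],
    [0,0,0.25,0,0,0],
    [0,0,0.14,0,0,0],
    [0,0,0,0,0,0]
  ]
}}

```text
time_s: 18.0
eef_pos: [519.1, 185.4, 39.1]
eef_rot: [-2.232, -2.21, 0.003]
ft_force: [0.2, 1.0, -0.5]
width: 31.9
grip_force: 30.0
```

Request:
{"api": "drive_tool", "payload": {
  "targets": [
    [0,0,0,0,0,0],
    [0,0,0,0,0,0],
    [0,0,0,0,0,0]
  ],
  "gripper": -0.06
}}

```text
time_s: 18.38
eef_pos: [519.9, 186.3, 40.4]
eef_rot: [2.231, 2.211, 0.002]
ft_force: [0.1, -0.4, -0.0]
width: 43.3
grip_force: 0.0
```

Request:
{"api": "drive_tool", "payload": {
  "targets": [
    [0,0,-0.3,0,0,0],
    [0,0,-0.4,0,0,0],
    [0,0,-0.4,0,0,0],
    [0,0,-0.4,0,0,0],
    [0,0,-0.2,0,0,0],
    [-0.3,0,0,0,0,0],
    [-0.3,0,0,0,0,0],
    [0,0,0,0,0,0]
  ]
}}

```text
time_s: 19.38
eef_pos: [519.2, 123.3, 209.9]
eef_rot: [2.234, 2.207, -0.001]
ft_force: [0.1, 0.7, 0.5]
width: 43.2
grip_force: 0.0
```

```bash
python3 -c "
from h import *
save(cam('wrist'),'w5.png');go(547,63,190,0)
for r in env.regions_of('wrist','wing'): print(r['score'],r['bbox'])"
```

```text
q [ 0.07  0.36 -0.53  1.78  0.21  1.05 -0.55] pos [519.1 125.2 210. ] yaw -0.011 tilt [ 0. -0. -1.] shift [-0.619  0.286  0.201] turn tool z -0.003 pi t 19.43
0.56 [351.6, 270.9, 17.5, 57.8]
```

View pics/w5.png

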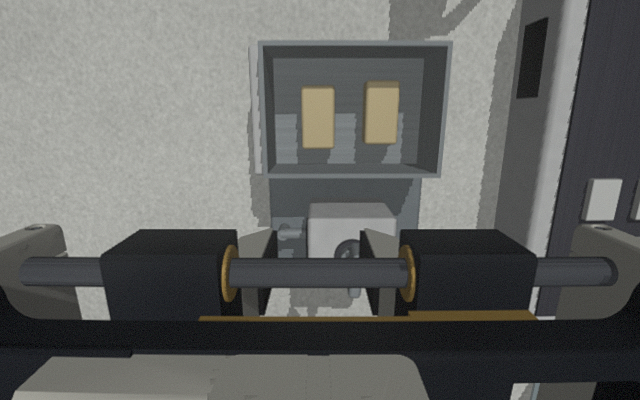

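Both blocks are in the tank at (318,117) and (381,112). The wing is partly hidden behind the rod, so I'll move back for a clear look.

Request:
{"api": "drive_tool", "payload": {
  "targets": [
    [-0.33,0.07,0,0,0,0],
    [-0.33,0.07,0,0,0,0],
    [-0.33,0.07,0,0,0,0],
    [-0.33,0.07,0,0,0,0],
    [0,0,0,0,0,0],
    [0,0,0,0,0,0]
  ],
  "gripper": 0.2
}}

```text
time_s: 20.23
eef_pos: [545.9, -4.5, 209.8]
eef_rot: [-2.229, -2.213, -0.001]
ft_force: [-0.6, -0.3, 0.3]
width: 55.0
grip_force: 0.0
```

```bash
python3 -c "
from h import *
c=cam('wrist');save(c,'w6.png',(220,60,440,240),3.5);go(547,63,190,0)
for r in env.regions_of('wrist','wing'): print(r['score'],r['bbox'],poly(c,r['region'],142),poly(c,r['region'],114))"
```

```text
q [ 0.28  0.37 -0.49  1.76  0.2   1.06 -0.28] pos [545.8  -4.2 209.8] yaw -0.006 tilt [ 0.     0.001 -1.   ] shift [0.672 0.008 0.199] turn tool z -0.002 pi t 20.27
0.67 [320.0, 109.0, 27.7, 60.4] ((547.853271484375, 66.86312866210938), (37.017704010009766, 20.63306999206543), 64.15774536132812) ((548.1732788085938, 67.33155822753906), (41.59248352050781, 23.183055877685547), 64.15750885009766)
```

View pics/w6.png

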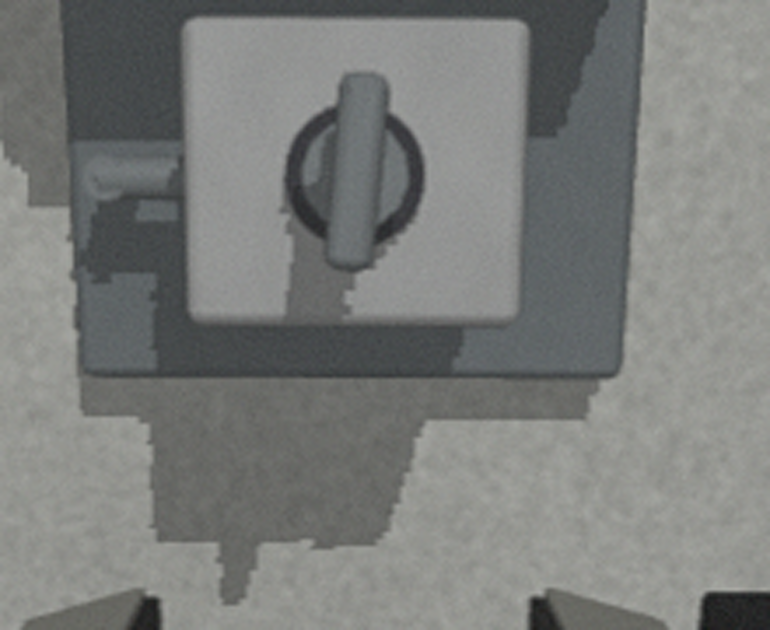

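The wing shows as a near-vertical bar with its ends at crop (363,78) and (351,262). The plate's edge runs from (85,375) to (622,376).

```bash
python3 -c "
from h import *
c=cam('wrist');f=lambda x,y:(220+x/3.5,60+y/3.5)
P=[at(c,f(*p),z) for p,z in [((363,75),142),((351,262),142),((85,375),22),((622,376),22),((183,18),100),((529,18),100),((520,322),100),((190,322),100)]]
print(np.round(P,1)); m=(P[0]+P[1])/2;print(m)
for a,b in((1,0),(2,3),(4,5),(7,6)): d=P[b]-P[a];print(np.arctan2(d[1],d[0]))
go(m[0],m[1],119,np.arctan2((P[0]-P[1])[1],(P[0]-P[1])[0])-np.pi/2)"
```

```text
[[549.1  84.7 142. ]
 [546.6  49.5 142. ]
 [464.5   8.3  22. ]
 [631.6   6.9  22. ]
 [509.6 101.1 100. ]
 [587.  100.6 100. ]
 [587.1  32.7 100. ]
 [508.5  33.2 100. ]]
[547.86644241  67.11305901 142.        ]
1.5006654631842749
-0.008665383597946217
-0.006480021966433266
-0.006736326052681843
q [ 0.28  0.37 -0.49  1.76  0.2   1.06 -0.28] pos [545.8  -4.4 209.9] yaw -0.006 tilt [ 0.     0.001 -1.   ] shift [0.715 0.016 0.909] turn tool z 0.020 pi t 20.38
```

Request:
{"api": "drive_tool", "payload": {
  "targets": [
    [0.24,0.005,0,0,0,0.02],
    [0.24,0.005,0,0,0,0],
    [0.235,-0.01,0,0,0,0],
    [0,0,0.25,0,0,0],
    [0,0,0,0,0,0],
    [0,0,0,0,0,0]
  ]
}}

```text
time_s: 21.12
eef_pos: [549.6, 65.5, 185.3]
eef_rot: [2.299, 2.141, 0.0]
ft_force: [0.8, 0.6, 0.5]
width: 55.2
grip_force: 0.0
```

```bash
python3 -c "
from h import *
go(547.9,67.1,118,-.07)"
```

```text
q [ 0.15  0.41 -0.49  1.77  0.22  1.02 -0.49] pos [549.6  65.5 185.3] yaw -0.071 tilt [ 0.  0. -1.] shift [ 0.014 -0.018  0.673] turn tool z -0.000 pi t 21.12
```

Request:
{"api": "drive_tool", "payload": {
  "targets": [
    [0.014,-0.018,0.25,0,0,0],
    [0,0,0.25,0,0,0],
    [0,0,0.17,0,0,0],
    [0,0,0,0,0,0]
  ]
}}

```text
time_s: 21.62
eef_pos: [547.4, 66.6, 117.2]
eef_rot: [-2.299, -2.14, 0.002]
ft_force: [0.1, -1.1, 0.6]
width: 55.2
grip_force: 0.0
```

Request:
{"api": "drive_tool", "payload": {
  "targets": [
    [0,0,0,0,0,0],
    [0,0,0,0,0,0],
    [0,0,0,0,0,0],
    [0,0,0,0,0,0],
    [0,0,0,0,0,0],
    [0,0,0,0,0,0],
    [0,0,0,0,0,0],
    [0,0,0,0,0,0]
  ],
  "gripper": -1
}}

```text
time_s: 22.62
eef_pos: [548.6, 66.8, 118.0]
eef_rot: [2.299, 2.14, 0.002]
ft_force: [5.2, -0.7, -0.9]
width: 13.3
grip_force: 30.0
```

```bash
python3 -c "
from h import *
go(547.9,67.1,118,-1.578);s=env.sense();print(s['width'],s['grip_force'],s['ft_force'],s['ft_torque'])"
```

```text
q [ 0.12  0.48 -0.46  1.85  0.27  0.87 -0.55] pos [548.6  66.8 118. ] yaw -0.072 tilt [ 0.002  0.    -1.   ] shift [ 0.002 -0.007 -0.   ] turn tool z 0.480 pi t 22.62
13.30604003907052 29.99975949525833 [ 5.20727502 -0.6586597  -0.91012562] [-0.15093161 -1.28233056 -0.03238452]
```

Request:
{"api": "drive_tool", "payload": {
  "targets": [
    [0,0,0,0,0,0],
    [0,0,0,0,0,0]
  ]
}}

```text
time_s: 22.88
eef_pos: [548.6, 66.8, 118.0]
eef_rot: [2.299, 2.14, 0.002]
ft_force: [6.1, 0.4, -0.5]
width: 13.5
grip_force: 30.0
```

Request:
{"api": "drive_tool", "payload": {
  "targets": [
    [0,0,0,0,0,0.05],
    [0,0,0,0,0,0.05],
    [0,0,0,0,0,0.05],
    [0,0,0,0,0,0.05],
    [0,0,0,0,0,0.05],
    [0,0,0,0,0,0]
  ]
}}

```text
time_s: 23.62
eef_pos: [548.4, 66.9, 118.0]
eef_rot: [2.942, 1.099, 0.002]
ft_force: [5.1, -2.2, -0.1]
width: 13.2
grip_force: 30.0
```

```bash
python3 -c "
from h import *
go(547.9,67.1,118,-1.578);s=env.sense();print(s['width'],s['grip_force'],s['ft_force'],s['ft_torque'])
c=cam('top');save(c,'t3.png',(220,150,320,220),7)"
```

```text
q [-0.02  0.45 -0.27  1.86  0.15  0.85 -1.22] pos [548.4  66.9 118. ] yaw -0.856 tilt [ 0.001 -0.    -1.   ] shift [-0.002 -0.004 -0.   ] turn tool z 0.230 pi t 23.62
13.179514606831681 30.00085562467575 [ 5.09339419 -2.1594333  -0.13657952] [-0.20312611 -1.13473435 -0.0708305 ]
```

View pics/t3.png

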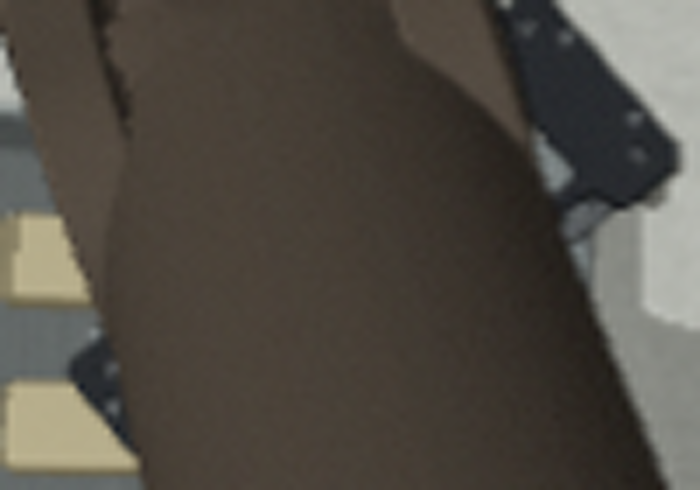

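The arm hides the wing in this view, but the wrist moment of about 0.05 N m matches the screw's friction, so it is turning. I'll carry on.

Request:
{"api": "drive_tool", "payload": {
  "targets": [
    [0,0,0,0,0,0.05],
    [0,0,0,0,0,0.05],
    [0,0,0,0,0,0.05],
    [0,0,0,0,0,0.04],
    [0,0,0,0,0,0.02],
    [0,0,0,0,0,0]
  ]
}}

```text
time_s: 24.42
eef_pos: [548.2, 67.2, 118.0]
eef_rot: [-3.14, -0.091, -0.002]
ft_force: [5.1, -0.0, -0.1]
width: 13.5
grip_force: 30.0
```

```bash
cat > g.py <<'E'
from h import *
go(547.9,67.1,118,-1.578);s=env.sense();print(s['width'],s['grip_force'],s['ft_force'],s['ft_torque'])
E
python3 g.py
```

```text
q [-0.14  0.44 -0.1   1.87  0.06  0.83 -1.79] pos [548.2  67.2 118. ] yaw -1.513 tilt [ 0.001  0.    -1.   ] shift [-0.003  0.    -0.   ] turn tool z 0.021 pi t 24.43
13.526054477649508 30.000456869602203 [ 5.0913814  -0.01294314 -0.14716815] [ 0.0741082  -1.01204364 -0.00346914]
```

Request:
{"api": "drive_tool", "payload": {
  "targets": [
    [0,0,0,0,0,0.02],
    [0,0,0,0,0,0.02],
    [0,0,0,0,0,0]
  ]
}}

```text
time_s: 24.8
eef_pos: [548.0, 67.2, 118.0]
eef_rot: [-3.139, 0.106, -0.001]
ft_force: [4.4, 1.4, 2.6]
width: 13.5
grip_force: 30.0
```

```bash
python3 g.py
```

```text
q [-0.17  0.44 -0.07  1.88  0.04  0.83 -1.9 ] pos [548.   67.2 118. ] yaw -1.638 tilt [ 0.001  0.    -1.   ] shift [-0.001  0.001 -0.   ] turn tool z -0.019 pi t 24.8
13.547374051508694 30.000807344913483 [4.37678865 1.40365809 2.56463702] [ 0.24828035 -0.79604635  0.12047806]
```

Request:
{"api": "drive_tool", "payload": {
  "targets": [
    [0,0,0,0,0,0.02],
    [0,0,0,0,0,0.02],
    [0,0,0,0,0,0]
  ]
}}

```text
time_s: 25.18
eef_pos: [547.2, 67.4, 117.9]
eef_rot: [-3.127, 0.303, 0.001]
ft_force: [0.6, 1.0, 6.0]
width: 14.0
grip_force: 30.3
```

```bash
python3 g.py
```

```text
q [-0.19  0.44 -0.04  1.88  0.02  0.83 -2.  ] pos [547.2  67.4 117.9] yaw -1.764 tilt [-0.001  0.    -1.   ] shift [ 0.007  0.002 -0.001] turn tool z -0.059 pi t 25.18
13.998510495541584 30.297245462425053 [0.57443662 0.96139858 6.01221372] [ 0.33675104 -0.14130765  0.27048354]
```

Past yaw -1.578 the moment climbs from about 0 to 0.27 N m, so the screw is against its seat stop. I'll back it off a quarter turn now.

Request:
{"api": "drive_tool", "payload": {
  "targets": [
    [0,0,0,0,0,-0.05],
    [0,0,0,0,0,-0.05],
    [0,0,0,0,0,-0.05],
    [0,0,0,0,0,-0.05],
    [0,0,0,0,0,-0.05],
    [0,0,0,0,0,-0.05],
    [0,0,0,0,0,-0.05],
    [0,0,0,0,0,-0.05],
    [0,0,0,0,0,-0.05],
    [0,0,0,0,0,-0.05],
    [0,0,0,0,0,-0.05],
    [0,0,0,0,0,-0.015]
  ]
}}

```text
time_s: 26.68
eef_pos: [548.7, 65.6, 118.0]
eef_rot: [2.206, 2.235, 0.001]
ft_force: [5.7, -3.9, 0.2]
width: 13.2
grip_force: 30.0
```

Request:
{"api": "drive_tool", "payload": {
  "targets": [
    [0,0,0,0,0,0],
    [0,0,0,0,0,0],
    [0,0,0,0,0,0]
  ]
}}

```text
time_s: 27.05
eef_pos: [548.7, 65.7, 118.0]
eef_rot: [2.209, 2.231, 0.001]
ft_force: [6.5, -3.0, 0.8]
width: 13.4
grip_force: 30.0
```

```bash
python3 g.py; python3 -c "
from h import *
c=cam('wrist')
save(c,'w7.png',(240,180,400,300),5)"
```

```text
q [ 0.13  0.48 -0.48  1.85  0.29  0.88 -0.47] pos [548.7  65.7 118. ] yaw 0.01 tilt [ 0.002 -0.001 -1.   ] shift [ 0.014 -0.008 -0.   ] turn tool z -0.495 pi t 27.05
13.444180835804792 30.0001859664917 [ 6.53433526 -2.98155521  0.78207169] [-0.59509908 -1.54346588 -0.06400044]
```

View pics/w7.png

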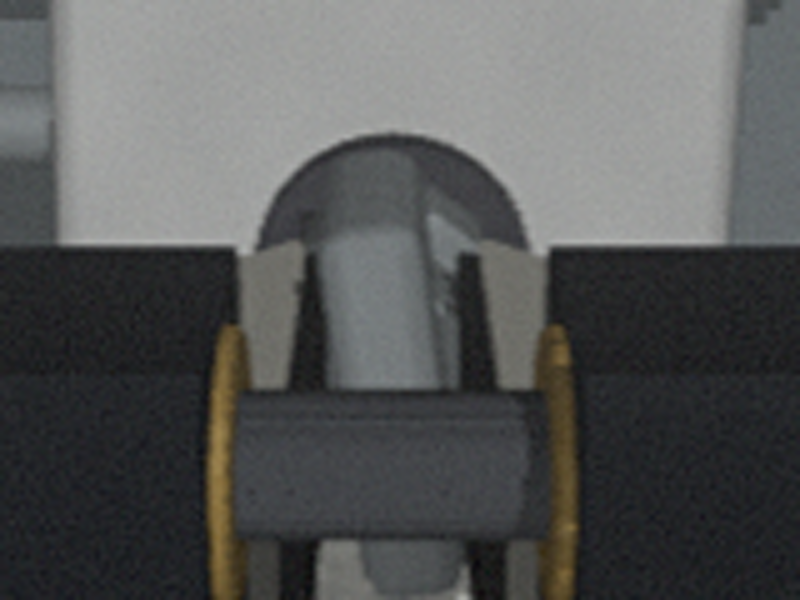

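The wing's top face runs from about crop (368,238) to (415,585), skewed relative to the fingers. I'll work out its angle.

```bash
python3 -c "
from h import *
c=cam('wrist');f=lambda x,y:(240+x/5,180+y/5)
g=lambda p,z=142:at(c,f(*p),z)
for a,b in [((368,238),(415,585)),((318,250),(340,390)),((413,235),(440,390))]:
  A,B=g(a),g(b);d=A-B;print(A.round(1),B.round(1),np.linalg.norm(d),np.arctan2(d[1],d[0]))
print(g((322,240))-g((415,232)))
go(548,67,118,-.007)"
```

```text
[545.4  84.6 142. ] [550.   49.8 142. ] 35.07481101045988 1.7034570482434175
[540.9  83.4 142. ] [542.9  69.9 142. ] 13.69576900275128 1.71532343292468
[549.4  84.9 142. ] [552.   69.9 142. ] 15.198396842411789 1.74657627847509
[-8.25333856 -0.82437901  0.        ]
q [ 0.13  0.48 -0.48  1.85  0.29  0.88 -0.47] pos [548.7  65.6 118. ] yaw 0.01 tilt [ 0.002 -0.001 -1.   ] shift [ 0.014 -0.006  0.   ] turn tool z 0.005 pi t 27.15
```

The wing is at about 1.73 rad, skewed roughly 0.16 rad in the pads. To be safe I'll seat it again a little further, then back off to the corrected angle.

Request:
{"api": "drive_tool", "payload": {
  "targets": [
    [0,0,0,0,0,0.05],
    [0,0,0,0,0,0.05],
    [0,0,0,0,0,0.05],
    [0,0,0,0,0,0.05],
    [0,0,0,0,0,0.05],
    [0,0,0,0,0,0.05],
    [0,0,0,0,0,0.05],
    [0,0,0,0,0,0.05],
    [0,0,0,0,0,0.05],
    [0,0,0,0,0,0.05],
    [0,0,0,0,0,0.05],
    [0,0,0,0,0,0.015]
  ]
}}

```text
time_s: 28.65
eef_pos: [547.2, 67.4, 117.9]
eef_rot: [-3.126, 0.307, 0.001]
ft_force: [1.5, 1.0, 5.1]
width: 13.5
grip_force: 30.3
```

```bash
python3 g.py
```

```text
q [-0.19  0.44 -0.04  1.88  0.02  0.83 -2.01] pos [547.2  67.4 117.9] yaw -1.766 tilt [-0.001  0.    -1.   ] shift [ 0.008  0.001 -0.001] turn tool z -0.060 pi t 28.65
13.53598925272932 30.30397643102333 [1.52078313 0.97410301 5.1059386 ] [ 0.33887773 -0.21382067  0.26858781]
```

Request:
{"api": "drive_tool", "payload": {
  "targets": [
    [0,0,0,0,0,0.02],
    [0,0,0,0,0,0],
    [0,0,0,0,0,0],
    [0,0,0,0,0,0]
  ]
}}

```text
time_s: 29.15
eef_pos: [547.4, 67.4, 117.9]
eef_rot: [-3.116, 0.399, 0.001]
ft_force: [1.2, 0.7, 5.8]
width: 13.6
grip_force: 31.6
```

```bash
python3 g.py
```

```text
q [-0.2   0.43 -0.02  1.88  0.01  0.83 -2.06] pos [547.4  67.4 117.9] yaw -1.825 tilt [-0.001  0.    -1.   ] shift [ 0.006  0.001 -0.001] turn tool z -0.079 pi t 29.15
13.619471077767546 31.565714911557734 [1.21123986 0.73525093 5.84465376] [ 0.40894856 -0.22223599  0.42370136]
```

Request:
{"api": "drive_tool", "payload": {
  "targets": [
    [0,0,0,0,0,-0.05],
    [0,0,0,0,0,-0.05],
    [0,0,0,0,0,-0.05],
    [0,0,0,0,0,-0.05],
    [0,0,0,0,0,-0.05],
    [0,0,0,0,0,-0.05],
    [0,0,0,0,0,-0.05],
    [0,0,0,0,0,-0.05],
    [0,0,0,0,0,-0.05],
    [0,0,0,0,0,-0.05],
    [0,0,0,0,0,-0.03],
    [0,0,0,0,0,-0.013]
  ]
}}

```text
time_s: 30.65
eef_pos: [548.5, 65.8, 118.0]
eef_rot: [2.349, 2.084, 0.001]
ft_force: [5.2, -2.3, 2.3]
width: 13.9
grip_force: 29.9
```

Request:
{"api": "drive_tool", "payload": {
  "targets": [
    [0,0,0,0,0,0],
    [0,0,0,0,0,0],
    [0,0,0,0,0,0],
    [0,0,0,0,0,0]
  ]
}}

```text
time_s: 31.15
eef_pos: [548.5, 65.8, 118.0]
eef_rot: [2.351, 2.081, 0.001]
ft_force: [5.6, -2.6, 2.1]
width: 13.6
grip_force: 29.9
```

```bash
python3 g.py; python3 -c "
from h import *
c=cam('wrist')
save(c,'w8.png',(240,180,400,300),5)
print(len(env.regions_of('wrist','wax_a')))"
```

```text
q [ 0.11  0.48 -0.45  1.85  0.27  0.87 -0.59] pos [548.5  65.8 118. ] yaw -0.122 tilt [ 0.001 -0.001 -1.   ] shift [ 0.012 -0.008 -0.   ] turn tool z 0.464 pi t 31.15
13.574953458187936 29.881469258107245 [ 5.56150682 -2.56696059  2.09866725] [-0.51948472 -1.31711444 -0.09434663]
2
```

View pics/w8.png

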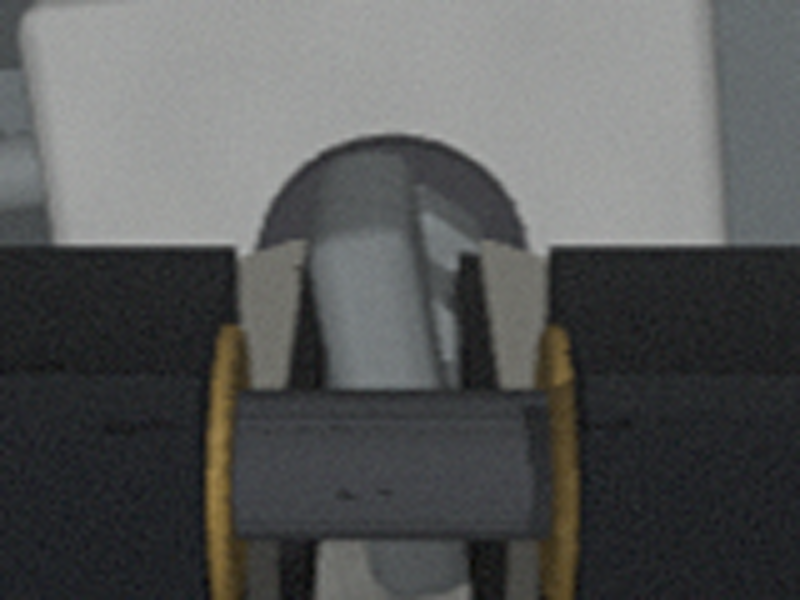

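The wing's top face now runs from crop (362,236) to (420,588).

```bash
python3 -c "
from h import *
c=cam('wrist');g=lambda p:at(c,(240+p[0]/5,180+p[1]/5),142)
for a,b in [((362,236),(420,588)),((312,250),(336,390)),((408,235),(440,390))]:
  d=g(a)-g(b);print(np.arctan2(d[1],d[0])+.007)
s=env.sense();print(s['grip_force'],np.abs(s['qvel']).max())"
```

```text
1.6050134605035193
1.6028985625611198
1.6505705411914553
29.881382016465068 0.002115875805311767
```

```bash
python3 -c "
from h import *
print(env.sign_off())"
```

```text
the job is handed in; nothing more can be done
None
```

I handed the job in at about 31 s; no verdict was returned. Both wax blocks are in the tank and released, the thumbscrew was turned until it hit its stop, and it is now backed off about 1.6 rad (target 1.571 ± 0.22) and still held at 30 N, with the wing sitting about 0.2 rad skewed in the fingers.

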